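# Rock a forming stake out of its holder

## Robot

A 6-joint arm with a two-finger parallel gripper is mounted at the origin on the work surface. World frame = base frame: x ahead of the robot, y to its left, z up, the work surface at z = 0. Lengths are in m, angles in degrees, forces in N, time in s.
With the tool pointing down it reaches from about 0.375 to 0.9 m from the base axis. Payload 3.1 kg.
Tool frame: the origin (TCP) lies on the centre line of the jaws, within the pads' length; the fingertips stand 17 mm ahead of it and the grasp point (between the pads) lies 2 mm behind it; z points along the fingers, y is the line along which they close (so a half turn about z gives the same grasp; the last joint's range is limited). The gripper opens to 87 mm and grips with 3 to 60 N. Pads are 19 mm wide; open, the fingers measure 117 mm over their backs; the gripper's body (75 mm by 190 mm) begins 51 mm behind the grasp point.
Start: joints at [-74.513, 30.224, 82.088, -0, 67.689, -10.227], TCP at [0.271, -0.563, 0.24] pointing down, gripper open.
Joint ranges: [-176.69, 176.69], [-43.24, 126.21], [12.49, 139.97], [-82, 262], [0, 151.66], [-163.58, 163.58]. Speed limits (degrees/s): [159.86, 159.86, 180, 180, 180, 180].

## Interface

Orientations are given as a 3x3 rotation matrix whose columns are the frame's x, y, z axes.
In Python, from rig import bot, imaging, finder gives the robot as it stands. The module is installed in compiled form; this text tells all that it offers.
- The arm moves only by the tool play_rows, never from a script. Its argument "motion" is a list that holds one entry, the list of rows, each a list of 6 numbers: the shift along the tool's x, y, z in m, then the turn, a rotation vector about the tool's x, y, z in degrees. In form: [[[dx, dy, dz, wx, wy, wz], ...]]. A call has 1 to 8 rows; each row is the pose to reach, as a shift and turn from the pose commanded when the call began, along the tool's axes at that moment; what a row does not reach only later rows make up. A row lasts 1/12 s, in which the tool goes at most 41.7 mm and 7.16 degrees, less where a joint would pass 70% of its speed; a pose out of reach is approached as far as the arm can. A call with a gripper value outside its range is refused whole. "fingers" is the finger opening in m, from 0 to 0.087, set as the call begins (left out, the last holds). The fingers move at their own pace and stop on an object; the grip force is fixed at half the most. Time passes only in rows, so rows that repeat a pose let the fingers close. It gives the time, the measured TCP pose, the force, the opening and the grip force at its end, in the units of the state.
- bot.read_state(): the state, without advancing time (a new reading comes with each control period).
- imaging.capture(name): name is "scene" or "top" or "wrist"; returns a dict with "frame" (384x512x3 uint8, red, green, blue), "camera_matrix" (3x3 intrinsics, pixels), "R" (3x3) and "t" (3): a world point X has camera coordinates R X + t. Camera axes: x right, y down, z forward; pixel columns grow to the right and rows downward; lengths in m; the calibration is good to about 2 mm. A picture is of the moment at which its call begins. There is no depth.
- bot.hand_in(): hands the job in; it is judged then, once.
Trained networks look in the newest picture that a camera, given by its name, has taken for a name from the list of things; names that differ only in an ending like _2 or _b are one class to them, and where a whole thing is asked for, a point or a joint stands for the part that bears it (a point fixed in the world has none). Each returns a list of dicts, best first, with "confidence" (0 to 1); they miss things now and then, are a little off and sometimes report something else, mostly with a low value. They report only what shows in the picture. A call takes as long as a camera call. They do not tell look-alikes from the thing itself.
- finder.recognise(camera, name): "at" ([x, y, z] in m, in world coordinates, good to about 4 mm: the middle of the surface that is visible of it).
- finder.outline_of(camera, name): "pixels" (384x512 bool, what is visible of it).
The state is a dict: "time_s": time; "joint_positions": joint angles; "qvel": joint speeds; "tau": joint torques, N m; "position": TCP position; "tcp_rot": TCP orientation; "force": force on the tool from outside, world axes, zero at the start; "moment": the same for the moment, N m; "opening": opening from 0.0 (shut) to 1.0 (fully open); "grasp_force": force on a finger pad.
Only numpy, scipy, OpenCV 4.12 (cv2) and the standard library are available. Lean on these libraries where they do the work, as an engineer would, in place of code of your own. Each camera call takes 0.05 s, during which the arm holds its last target. There are 200 camera calls.

## Task

Turn the red captive nut on the green stake holder anticlockwise by hand until its steel foot has swung well clear of the stake's flange. Then grip the steel stake and rock it side to side, leaning it visibly (about five degrees) at least twice each way towards and away from the nut while easing it upwards, until it works free of the spring cheeks; do not pull it straight out, since the holder is kept on its plate by its weight alone and must stay down. Finish while holding the stake upright and still in the gripper, its lower end just clear (one or two centimetres) above the empty socket, and leave the other things on the bench alone.

Things in the scene. Friction and masses are not known exactly. Their poses are not given: they have to be found in the camera images.
- stake: Steel forming stake, about 0.35 kg. Origin: centre of its underside. Up its z: square tang 18 x 18 mm from 0 to 30 mm; flange 26 (x) x 64 (y) mm from 30 to 36; block head 26 (x) x 34 (y) mm from 36 to 78, raised top to 81. At the start it stands upright, axes along the socket's, tang 25 mm deep on the socket's floor, 20 mm above the bench; flange 5 mm above the holder's top.
- stake_head (a point): Point on the stake's axis, 66 mm above its underside (86 mm above the bench at the start): the height to grip the head, across its 26 mm (x). Rock it about x, pivoting near mid-tang (head along y), tilting the gripper with it: about 0.2 rad of room each way, more as it rises. While the tang turns in the cheeks it drags far less; ease it up 1 to 2 mm a swing, swinging 0.12 rad either way.
- socket (a point): Centre of the socket's mouth in the green holder's top face, 45 mm above the bench. z up, y towards the nut's axis, 60 mm away. Holder 70 (x) x 152 (y) mm, y from -64 to 88 mm, on a fixed dark plate 96 x 180 mm. Socket 24 mm long in y (3 mm play each side of the tang), 25 mm deep; two brass cheeks squeeze the tang in x with about 30 N of spring each.
- holder (a joint): How far the holder has been lifted off its plate, m: 0 at rest, up to 0.03. It slides up on dowels, kept down only by its weight, 20 N with its fittings. Pulled straight up, the tang drags with 30 to 43 N and so lifts the holder: rock it instead.
- keeper (a joint): Turn of the captive nut and its foot, rad; grows anticlockwise from above. At 0 the steel foot (13 mm wide, reaching 36 mm from the nut's axis, 2.5 mm above the flange) points at the stake (-y of the socket), over the end of its flange; beyond 1.0 it is clear. Starts at 0 to 0.3, stops at 1.57. Friction 0.08 N m; it stays where it is left.
- nut_grip (a point): Point on the nut's axis, 86 mm above the bench: the height to grip its red bar, 12 mm thick along this point's x, 40 mm long (y), 70 to 94 mm above the bench. The steel foot under it reaches up to 64.5 mm, a brass collar to 70.5 mm. The point turns with the nut; its x axis is 0.7 rad clockwise of the socket's x when the joint reads 0.
- jar_a: Clear glass jar with a blue cap, 60 mm across, 75 mm high; origin under its centre. Leave alone.
- jar_b: Amber glass jar with a steel cap, 56 mm across, 65 mm high; origin under its centre. Leave alone.
- tin: Blue open tin, 68 mm across, 40 mm high; origin under its centre. Leave alone.
- brick: Terracotta soldering brick, 75 x 150 x 32 mm; origin under its centre. Leave alone.
- mallet: Hammer lying at the back of the bench. Leave alone.
- pliers: Steel pliers, about 130 mm long, lying flat at the back. Leave alone.
- whetstone: Dark sharpening stone 50 x 110 x 18 mm at the back; origin under its centre. Leave alone.
- plate: Fixed dark steel plate under the green holder, 96 (x) x 180 (y) x 8 mm; origin on the bench 45 mm below the socket's mouth, axes as the socket's. It carries the holder, its cheeks and the nut.
There are look-alikes about, which are no part of the job. What is shaped like the stake but brown or orange is not meant.

How it is judged (in metres and radians):
On the way, in this order (a step that is already met when the one before it is completed fails the run):
1. the nut's foot is turned clear of the flange while the stake is still seated (value of joint keeper above 1 rad and z of stake in the frame of socket below -0.018 m), for 0.1 s.
2. the stake, still in its socket, is leaned towards the nut (angle between stake's own z axis and vertical above 0.05 rad and y of stake_head in the frame of socket above 0.0025 m and z of stake in the frame of socket below -0.002 m), for 0.02 s.
3. then away from the nut (angle between stake's own z axis and vertical above 0.05 rad and y of stake_head in the frame of socket below -0.0025 m and z of stake in the frame of socket below -0.002 m), for 0.02 s.
4. then towards it again, the stake still in its socket (all of step 2), for 0.02 s.
At the end, for the whole second after the job is handed in: The stake is held still by the fingers, upright within 0.2 rad, its underside 3 to 40 mm above the socket's mouth and within 30 mm of it sideways, touching neither the holder nor the nut; the holder is down within 2 mm and the nut is turned beyond 1.0 rad (z of stake in the frame of socket between 0.003 and 0.04 m and horizontal distance between stake and socket below 0.03 m and angle between stake's own z axis and vertical below 0.2 rad and contact force between the fingers and stake above 1 N and linear speed of stake below 0.03 m/s and contact force between stake and plate below 0.2 N and value of joint holder below 0.002 m and value of joint keeper above 1 rad); the arm keeps its last pose, push and grip.
It fails at once if the holder is pulled more than 5 mm up off its plate (value of joint holder above 0.005 m).
It fails at once if another thing on the bench is moved by more than 20 mm (distance of any of jar_a, jar_b, tin, brick, mallet, pliers, whetstone from where it was at the start of the episode above 0.02 m).
It also fails if it takes over 58 s, if anything falls off the work surface, if the arm or the gripper's body presses on something with over 40 N, if the wrist force passes 120 N, or if a joint passes its speed limit or range.

## Working session

There is one attempt and no reset: what is moved stays moved. The work goes in short steps, Python scripts to look and compute and a tool call to move; the robot and the scene stay as the last step left them, time stands still between calls to the robot, and variables do not carry over. Pictures are saved under pics/ and viewed, at most 10 in all, crops included, and the job is handed in when it is done.

Besides the shell and the picture viewer there is one more tool, called after ">>>" as name(argument=value, ...), one argument or row to a line, values as JSON. play_rows: Moves the arm, as the interface text tells. Its arguments: {"type":"object","properties":{"motion":{"type":"array"},"fingers":{"type":"number"}},"required":["motion"]}

```bash
mkdir -p pics
python3 - <<'E'
from rig import bot, imaging, finder
import cv2,numpy as np
s=bot.read_state();print(s['time_s'],s['position'],np.round(s['tcp_rot'],3).tolist(),s['opening'])
for c in ['scene','top']:
    d=imaging.capture(c);cv2.imwrite(f'pics/{c}0.png',cv2.resize(d['frame'][:,:,::-1],(800,600),interpolation=cv2.INTER_CUBIC))
    np.savez(f'{c}0.npz',**d)
    for n in ['stake','stake_head','socket','holder','keeper','nut_grip','plate','jar_a','tin','brick']:
        for r in finder.recognise(c,n)[:3]: print(c,n,np.round(r['at'],3),round(r['confidence'],2))
E
```

```text
0.0 [ 0.27102618 -0.56241721  0.23857822] [[0.901, 0.434, -0.001], [0.434, -0.901, 0.002], [0.0, -0.002, -1.0]] 1.000650642031098
scene stake [ 0.451 -0.154  0.052] 0.85
scene stake [ 0.598 -0.098  0.081] 0.81
scene stake [ 0.542 -0.253  0.053] 0.74
scene stake_head [ 0.45  -0.148  0.056] 0.78
scene stake_head [ 0.545 -0.246  0.059] 0.69
scene stake_head [ 0.44  -0.034  0.05 ] 0.68
scene socket [ 0.601 -0.085  0.043] 0.77
scene socket [ 0.64  -0.368  0.069] 0.48
scene holder [ 0.604 -0.078  0.047] 0.65
scene holder [ 0.598 -0.097  0.078] 0.25
scene keeper [ 0.576 -0.043  0.076] 0.53
scene nut_grip [ 0.579 -0.036  0.077] 0.59
scene plate [ 0.612 -0.086  0.046] 0.63
scene jar_a [ 0.638 -0.372  0.07 ] 0.8
scene jar_a [0.558 0.412 0.043] 0.55
scene tin [0.448 0.407 0.026] 0.58
scene brick [ 0.442 -0.392  0.033] 0.73
scene brick [0.557 0.415 0.046] 0.42
top stake [ 0.445 -0.146  0.074] 0.63
top stake [ 0.524 -0.242  0.07 ] 0.58
top stake [ 0.596 -0.091  0.098] 0.56
top stake_head [ 0.532 -0.246  0.074] 0.65
top stake_head [ 0.44  -0.147  0.079] 0.54
top stake_head [ 0.427 -0.026  0.076] 0.49
top socket [ 0.58  -0.07   0.042] 0.95
top holder [ 0.581 -0.072  0.05 ] 0.84
top keeper [ 0.578 -0.043  0.093] 0.41
top nut_grip [ 0.571 -0.044  0.09 ] 0.52
top nut_grip [ 0.581 -0.07   0.045] 0.17
top plate [ 0.585 -0.072  0.043] 0.62
top plate [ 0.581 -0.072  0.048] 0.41
top jar_a [0.541 0.415 0.063] 0.63
top jar_a [ 0.616 -0.365  0.076] 0.58
top tin [0.446 0.411 0.006] 0.7
top tin [ 0.58  -0.071  0.042] 0.16
top brick [ 0.43  -0.39   0.036] 0.81
top brick [ 0.571 -0.043  0.093] 0.49
```

View pics/scene0.png

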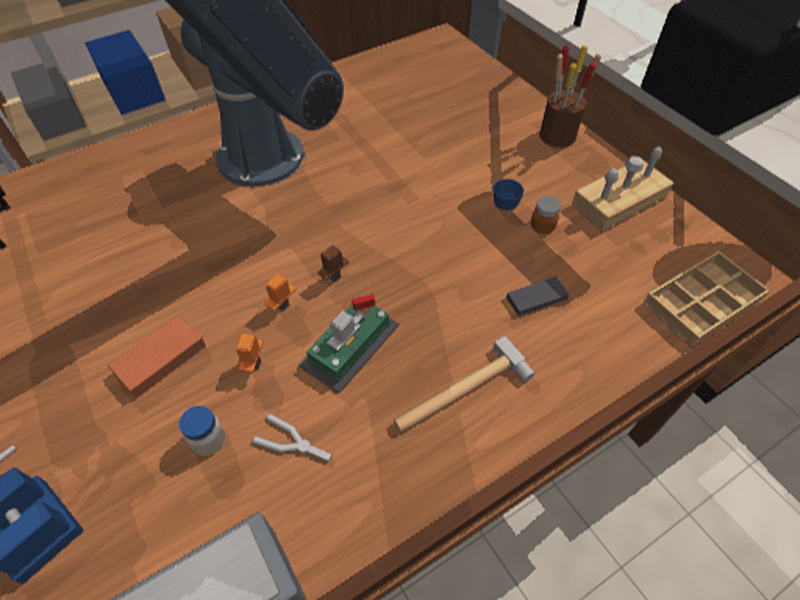

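View pics/top0.png

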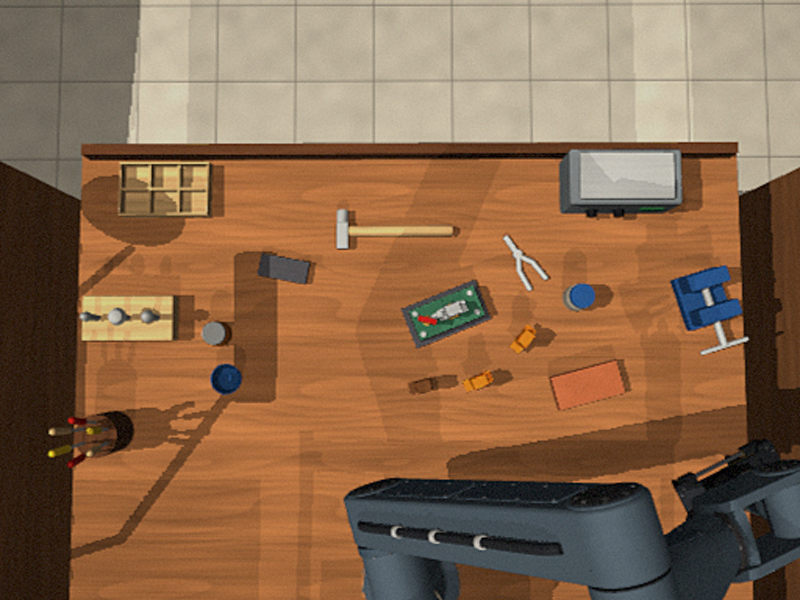

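The green holder is at about (447,313) in the top view, with the red nut at (428,320), which is the world +y side, and the steel stake at (455,310). The orange and brown look-alikes stand in front of it. Next I'll fit the holder's rectangle.

```bash
cat > h.py <<'E'
import numpy as np,cv2
def toplane(d,px,z):
    px=np.atleast_2d(np.asarray(px,float));K,R,t=d['camera_matrix'],d['R'],d['t']
    r=np.c_[px,np.ones(len(px))]@np.linalg.inv(K).T@R; c=-R.T@t
    return c+r*((z-c[2])/r[:,2])[:,None]
def project(d,X):
    c=np.atleast_2d(X)@d['R'].T+d['t'];p=c@d['camera_matrix'].T;return p[:,:2]/p[:,2:]
def mask(d,kind):
    h=cv2.cvtColor(d['frame'],cv2.COLOR_RGB2HSV);H,S,V=[h[...,i].astype(int) for i in range(3)]
    if kind=='green': m=(H>55)&(H<95)&(S>90)&(V>25)
    if kind=='red': m=((H<4)|(H>174))&(S>200)&(V>90)
    m=m.astype(np.uint8);n,l,st,c=cv2.connectedComponentsWithStats(m)
    return l,st,c
def rect(d,kind,z,near=None):
    l,st,c=mask(d,kind);best=[i for i in range(1,len(st)) if st[i,4]>15]
    if near is not None:
        p=project(d,near)[0]; best=[i for i in best if np.hypot(*(c[i]-p))<60]
    if kind=='green': ys,xs=np.where(np.isin(l,best))
    else: ys,xs=np.where(l==max(best,key=lambda i:st[i,4]))
    P=toplane(d,np.c_[xs,ys],z)[:,:2]
    (cx,cy),(w,h),a=cv2.minAreaRect((P*1000).astype(np.float32))
    b=cv2.boxPoints(((cx,cy),(w,h),a)); e=max([b[1]-b[0],b[2]-b[1]],key=np.linalg.norm)
    return np.array([cx,cy])/1000,(w,h),np.degrees(np.arctan2(e[1],e[0]))%180,len(xs)
E
python3 - <<'E'
from h import *
for c in ['scene','top']:
    d=np.load(f'{c}0.npz');n=[.59,-.07,.045]
    print(c,rect(d,'green',.045,n),rect(d,'red',.094,n), project(d,n), (-d['R'].T@d['t']).round(3))
E
```

```text
Traceback (most recent call last):
  File "h.py", line 19, in rect
    else: ys,xs=np.where(l==max(best,key=lambda i:st[i,4]))
                            ~~~^^^^^^^^^^^^^^^^^^^^^^^^^^^
ValueError: max() iterable argument is empty
```

>>> play_rows(
  motion=[
    [[0.034,-0.021,-0.005,0,0,0],[0.068,-0.042,-0.01,0,0,0],[0.102,-0.063,-0.02,0,0,0],[0.136,-0.084,-0.03,0,0,0],[0.17,-0.105,-0.04,0,0,0],[0.204,-0.126,-0.05,0,0,0],[0.238,-0.147,-0.06,0,0,0],[0.272,-0.168,-0.07,0,0,0]],
  ],
  fingers=0.045,
)

```text
time_s: 1.77
position: [0.4441, -0.2919, 0.3102]
tcp_rot: [[0.901, 0.434, 0.0], [0.434, -0.901, -0.0], [0.0, 0.0, -1.0]]
force: [0.5, 0.0, 1.1]
opening: 0.54
grasp_force: 0.0
```

Run:
```python
from h import *
from rig import bot,imaging
s=bot.read_state();d=imaging.capture('wrist');R=s['tcp_rot'];c=-d['R'].T@d['t']
print(s['position'],R.round(3),'cam in tool',R.T@(c-s['position']),'view dir tool',R.T@d['R'][2],d['camera_matrix'])
print(project(d,[.59,-.07,.045]))
for c in ['scene','top']:
    d=np.load(f'{c}0.npz');n=[.59,-.07,.045]
    print(rect(d,'green',.045,n))
```

```text
[ 0.44405798 -0.29193996  0.31024495] [[ 0.901  0.434  0.   ]
 [ 0.434 -0.901 -0.   ]
 [ 0.     0.    -1.   ]] cam in tool [ 0.07094051  0.00088771 -0.14464457] view dir tool [-0.25883747  0.00102273  0.96592035] [[346.28649656   0.         250.41493093]
 [  0.         346.28649656 192.72177148]
 [  0.           0.           1.        ]]
[[115.56662863 -58.18064878]]
(array([ 0.59971106, -0.08245821]), (79.77163696289062, 159.11009216308594), np.float32(111.553986), 679)
(array([ 0.58877197, -0.08129828]), (69.82559967041016, 152.46168518066406), np.float32(111.670616), 564)
```

>>> play_rows(
  motion=[
    [[0.033,-0.018,0.003,0,0,0],[0.066,-0.036,0.006,0,0,0],[0.1,-0.054,0.01,0,0,0],[0.133,-0.071,0.013,0,0,0],[0.166,-0.089,0.017,0,0,0],[0.2,-0.107,0.02,0,0,0],[0.23,-0.124,0.025,0,0,0],[0.25,-0.135,0.03,0,0,0]],
  ],
)

```text
time_s: 2.48
position: [0.6117, -0.0608, 0.2794]
tcp_rot: [[0.9, 0.436, 0.001], [0.436, -0.9, 0.001], [0.002, -0.0, -1.0]]
force: [0.0, 0.3, -0.5]
opening: 0.515
grasp_force: 0.0
```

Run:
```python
from h import *
from rig import bot,imaging,finder
s=bot.read_state();d=imaging.capture('wrist');np.savez('w1.npz',**d)
cv2.imwrite('pics/w1.png',cv2.resize(d['frame'][:,:,::-1],(800,600),interpolation=cv2.INTER_CUBIC))
print(s['position'],s['joint_positions'])
n=[.59,-.07,.045]
try: print(rect(d,'green',.045,n));print(rect(d,'red',.094,n))
except Exception as e: print(e)
for n in ['socket','nut_grip','keeper','stake_head']:
    for r in finder.recognise('wrist',n)[:2]: print(n,np.round(r['at'],4),round(r['confidence'],2))
for r in finder.outline_of('wrist','nut_grip')[:2]:
    ys,xs=np.where(r['pixels']);print('nut',len(xs),xs.mean(),ys.mean(),r['confidence'])
```

```text
[ 0.61167117 -0.06077155  0.27944576] [-1.61075086e+01  2.70343449e+01  8.10483967e+01  6.61676392e-02
  7.18535884e+01  4.80273552e+01]
(array([ 0.59386328, -0.08431343]), (66.43031311035156, 136.72181701660156), np.float32(111.42879), 2252)
(array([ 0.57609009, -0.04348547]), (20.553911209106445, 4.362069129943848), np.float32(68.85309), 42)
socket [ 0.5921 -0.0637  0.0446] 0.69
nut_grip [ 0.577  -0.0423  0.0833] 0.55
keeper [ 0.5814 -0.0419  0.0846] 0.58
stake_head [ 0.4494 -0.142   0.0379] 0.81
stake_head [ 0.5967 -0.0895  0.097 ] 0.74
nut 1002 217.8682634730539 194.23952095808383 0.65
```

View pics/w1.png

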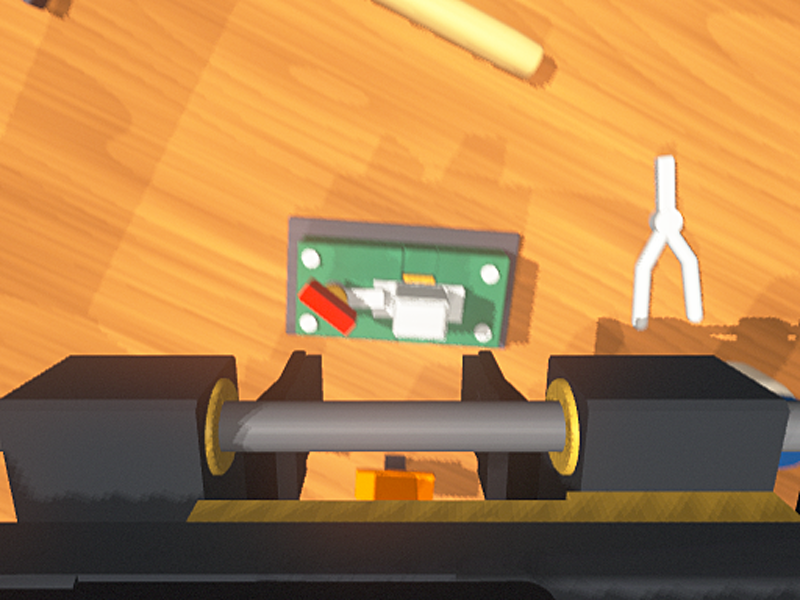

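The holder is in the middle of the wrist view: the red bar is at (328,307), the stake head at (418,315), and the foot points at the stake. I'll refine the poses from this picture.

```bash
python3 - <<'E'
from h import *
d=np.load('w1.npz');f=d['frame']
h=cv2.cvtColor(f,cv2.COLOR_RGB2HSV).astype(int)
# 800x600 -> 512x384 pixel : *0.64
for p in [(328,307),(340,322),(318,292),(270,190),(330,260),(480,335)]:
    x,y=int(p[0]*.64),int(p[1]*.64);print(p,h[y,x])
H,S,V=h[...,0],h[...,1],h[...,2]
roi=np.zeros(H.shape,bool);roi[130:232,180:340]=1
def fit(m,z,name):
    n,l,st,c=cv2.connectedComponentsWithStats((m&roi).astype(np.uint8));k=1+st[1:,4].argmax();ys,xs=np.where(l==k)
    hull=cv2.convexHull(np.c_[xs,ys].astype(np.float32))[:,0]
    P=(toplane(d,hull,z)[:,:2]*1000).astype(np.float32);r=cv2.minAreaRect(P);print(name,len(xs),r,'\n',cv2.boxPoints(r).round(1).tolist())
fit(((H<6)|(H>174))&(S>180)&(V>70),.094,'red')
fit((H>50)&(H<95)&(S>70),.045,'green')
E
python3 - <<'E'
import cv2
im=cv2.imread('pics/w1.png')[205:365,270:540]
cv2.imwrite('pics/w1c.png',cv2.resize(im,(800,474),interpolation=cv2.INTER_CUBIC))
E
```

```text
(328, 307) [  5 237 255]
(340, 322) [  3 225 254]
(318, 292) [  4 193 174]
(270, 190) [ 17 166 251]
(330, 260) [ 66  93 187]
(480, 335) [ 20   9 244]
red 426 ((574.5867309570312, -34.5175666809082), (36.58472442626953, 14.446648597717285), 70.42244720458984) 
 [[561.7000122070312, -49.29999923706055], [575.2999877929688, -54.20000076293945], [587.5, -19.700000762939453], [573.9000244140625, -14.899999618530273]]
green 3210 ((593.1942138671875, -78.53842163085938), (68.8084487915039, 149.8382110595703), 20.76007652282715) 
 [[534.5, -20.700000762939453], [587.5999755859375, -160.8000030517578], [651.9000244140625, -136.39999389648438], [598.7999877929688, 3.700000047683716]]
```

View pics/w1c.png

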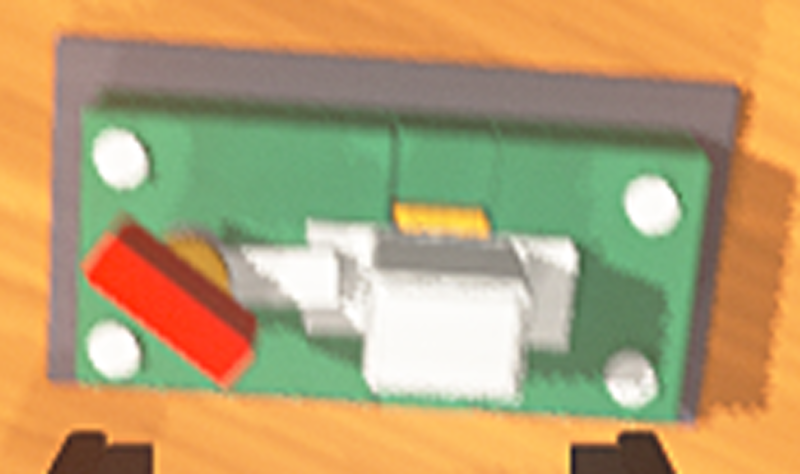

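>>> play_rows(
  motion=[
    [[-0.003,-0.006,0.018,0,0,-6],[-0.006,-0.012,0.036,0,0,-12],[-0.009,-0.018,0.054,0,0,-18],[-0.012,-0.024,0.072,0,0,-24],[-0.016,-0.03,0.09,0,0,-30],[-0.019,-0.036,0.108,0,0,-37],[-0.0212,-0.04,0.125,0,0,-44.5],[-0.0212,-0.04,0.13,0,0,-44.5]],
  ],
)

```text
time_s: 3.45
position: [0.5706, -0.0374, 0.1476]
tcp_rot: [[0.338, 0.941, -0.006], [0.941, -0.338, 0.001], [-0.001, -0.006, -1.0]]
force: [-0.4, -0.1, -1.2]
opening: 0.519
grasp_force: 0.0
```

Run:
```python
from h import *
from rig import bot,imaging,finder
s=bot.read_state();d=imaging.capture('wrist');np.savez('w2.npz',**d)
print(s['position'],s['tcp_rot'].round(3))
im=cv2.resize(d['frame'][:,:,::-1],(800,600),interpolation=cv2.INTER_CUBIC)
u=np.array([np.cos(np.radians(110.8)),np.sin(np.radians(110.8))]);v=np.array([u[1],-u[0]]);so=np.array([.5974,-.0898])
def P(x,y,z): return [*(so+x*v+y*u),z]
def poly(pts,c): cv2.polylines(im,[(project(d,np.array(pts))*1.5625).astype(np.int32)],True,c,1)
poly([P(-.035,-.064,.045),P(.035,-.064,.045),P(.035,.088,.045),P(-.035,.088,.045)],(255,0,255))
poly([P(-.013,-.017,.098),P(.013,-.017,.098),P(.013,.017,.098),P(-.013,.017,.098)],(255,255,0))
a=np.radians(70.4);l=np.array([np.cos(a),np.sin(a)]);w=np.array([l[1],-l[0]]);n=so+.06*u
poly([[*(n+i*.006*w+j*.02*l),.094] for i,j in [(-1,-1),(1,-1),(1,1),(-1,1)]],(255,255,0))
cv2.imwrite('pics/w2.png',im)
w1=np.load('w1.npz');print(toplane(w1,[[269.1,204.0]],.101))
```

```text
[ 0.57056051 -0.03738879  0.14761323] [[ 0.338  0.941 -0.006]
 [ 0.941 -0.338  0.001]
 [-0.001 -0.006 -1.   ]]
[[ 0.59606801 -0.08994856  0.101     ]]
```

View pics/w2.png

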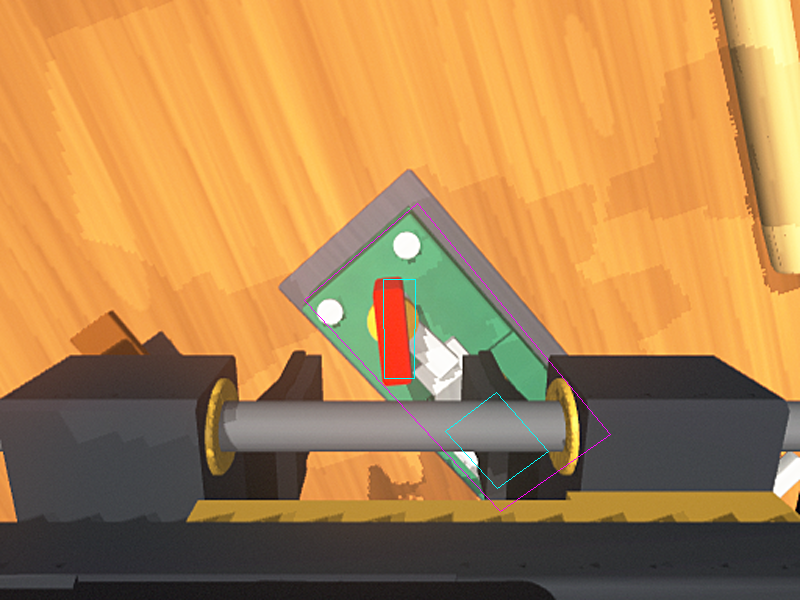

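The bar is at (392,331), about 8 px left of my prediction and turned about 4° anticlockwise. I'll refit from this closer picture.

Run:
```python
from h import *
d=np.load('w2.npz');h=cv2.cvtColor(d['frame'],cv2.COLOR_RGB2HSV).astype(int);H,S,V=h[...,0],h[...,1],h[...,2]
print('cam x world',d['R'][0],'cam pos',-d['R'].T@d['t'])
roi=np.zeros(H.shape,bool);roi[165:255,215:290]=1
m=((H<7)|(H>174))&(S>180)&(V>200)&roi
ys,xs=np.where(m);P=(toplane(d,np.c_[xs,ys],.094)[:,:2]*1000).astype(np.float32)
print(len(xs),cv2.minAreaRect(P))
# full red incl. dark
m2=((H<7)|(H>174))&(S>180)&(V>70)&roi;ys,xs=np.where(m2);print(len(xs),cv2.minAreaRect((toplane(d,np.c_[xs,ys],.094)[:,:2]*1000).astype(np.float32)))
# brass collar
b=(H>18)&(H<32)&(S>150)&(V>150)&roi;ys,xs=np.where(b);print('brass',len(xs),xs.min(),xs.max(),ys.min(),ys.max(),(toplane(d,[[xs.min(),ys.mean()],[xs.max(),ys.mean()]],.0705)*1000).round(1))
# plate far corner etc (800px picks): plate top z=8mm corner y=+90-? 
print((toplane(d,np.array([[412,206],[306,301],[407,246],[330,312]])/1.5625,.045)*1000).round(1))
print((toplane(d,np.array([[409,170],[280,288]])/1.5625,.008)*1000).round(1))
```

```text
cam x world [ 0.94088329 -0.33869528 -0.00491339] cam pos [0.59593751 0.02820128 0.2922026 ]
1245 ((572.7566528320312, -33.49085235595703), (43.19945526123047, 11.311967849731445), 75.83485412597656)
1274 ((572.8184814453125, -33.5064697265625), (43.19945526123047, 11.439388275146484), 75.83485412597656)
brass 124 232 267 192 244 [[560.  -32.   70.5]
 [582.1 -39.9  70.5]]
[[596.1   4.6  45. ]
 [534.2 -20.4  45. ]
 [587.9 -11.8  45. ]
 [542.9 -29.3  45. ]]
[[600.7  18.8   8. ]
 [514.5 -16.2   8. ]]
```

>>> play_rows(
  motion=[
    [[0.0044,0.0015,0.01,0,0,-3],[0.0044,0.0015,0.02,0,0,-5],[0.0044,0.0015,0.02,0,0,-5],[0.0044,0.0015,0.02,0,0,-5]],
  ],
)

```text
time_s: 3.83
position: [0.577, -0.0341, 0.1303]
tcp_rot: [[0.259, 0.966, 0.001], [0.966, -0.259, -0.0], [-0.0, 0.001, -1.0]]
force: [-0.4, -0.1, -0.6]
opening: 0.517
grasp_force: 0.0
```

Run:
```python
from h import *
from rig import bot,imaging
s=bot.read_state();d=imaging.capture('wrist')
print(s['position'],s['tcp_rot'].round(3).tolist(),s['qvel'].round(2) if hasattr(s['qvel'],'round') else s['qvel'])
h=cv2.cvtColor(d['frame'],cv2.COLOR_RGB2HSV).astype(int);H,S,V=h[...,0],h[...,1],h[...,2]
roi=np.zeros(H.shape,bool);roi[120:262,205:300]=1
m=((H<7)|(H>174))&(S>180)&(V>70)&roi
n,l,st,c=cv2.connectedComponentsWithStats(m.astype(np.uint8));k=1+st[1:,4].argmax();ys,xs=np.where(l==k)
print(len(xs),st[k],cv2.minAreaRect((toplane(d,np.c_[xs,ys],.094)[:,:2]*1000).astype(np.float32)))
cv2.imwrite('pics/w3.png',d['frame'][:,:,::-1])
```

```text
[ 0.57702442 -0.03408791  0.13032064] [[0.259, 0.966, 0.001], [0.966, -0.259, -0.0], [-0.0, 0.001, -1.0]] [ 0.36 -0.59 -0.38  0.08 -0.15 -0.32]
1304 [ 230  192   22   65 1304] ((573.42236328125, -29.905502319335938), (37.655555725097656, 11.578144073486328), 75.99724578857422)
```

>>> play_rows(
  motion=[
    [[0,-0.004,0.012,0,0,-1],[0,-0.004,0.025,0,0,-1],[0,-0.004,0.036,0,0,-1],[0,-0.004,0.04,0,0,-1],[0,-0.004,0.04,0,0,-1]],
  ],
)

```text
time_s: 4.3
position: [0.5724, -0.0322, 0.089]
tcp_rot: [[0.239, 0.971, -0.001], [0.971, -0.239, 0.0], [0.0, -0.001, -1.0]]
force: [0.1, 0.9, -0.2]
opening: 0.519
grasp_force: 0.0
```

>>> play_rows(
  motion=[
    [[0,0,0,0,0,0],[0,0,0,0,0,0],[0,0,0,0,0,0],[0,0,0,0,0,0],[0,0,0,0,0,0],[0,0,0,0,0,0]],
  ],
  fingers=0.0,
)

```text
time_s: 4.8
position: [0.5725, -0.032, 0.0898]
tcp_rot: [[0.238, 0.971, -0.0], [0.971, -0.238, 0.0], [-0.0, -0.0, -1.0]]
force: [-6.4, 1.4, 3.3]
opening: 0.146
grasp_force: 4.4
```

>>> play_rows(
  motion=[
    [[0,0,0,0,0,0],[0,0,0,0,0,0],[0,0,0,0,0,0]],
  ],
)

```text
time_s: 5.05
position: [0.572, -0.0319, 0.0898]
tcp_rot: [[0.238, 0.971, -0.001], [0.971, -0.238, 0.0], [0.0, -0.001, -1.0]]
force: [-1.5, 0.3, 3.9]
opening: 0.135
grasp_force: 30.0
```

>>> play_rows(
  motion=[
    [[0,0,0,0,0,-5],[0,0,0,0,0,-10],[0,0,0,0,0,-15],[0,0,0,0,0,-20],[0,0,0,0,0,-25],[0,0,0,0,0,-30],[0,0,0,0,0,-35],[0,0,0,0,0,-35]],
  ],
)

```text
time_s: 5.72
position: [0.5699, -0.032, 0.0897]
tcp_rot: [[-0.365, 0.931, -0.006], [0.931, 0.365, 0.0], [0.002, -0.005, -1.0]]
force: [-6.9, -0.6, 7.0]
opening: 0.136
grasp_force: 30.0
```

>>> play_rows(
  motion=[
    [[0,-0.001,0,0,0,-5],[0,-0.001,0,0,0,-10],[0,-0.001,0,0,0,-15],[0,-0.001,0,0,0,-20],[0,-0.001,0,0,0,-25],[0,-0.001,0,0,0,-30],[0,-0.001,0,0,0,-35],[0,-0.001,0,0,0,-35]],
  ],
)

```text
time_s: 6.38
position: [0.5682, -0.0333, 0.0897]
tcp_rot: [[-0.834, 0.552, -0.008], [0.552, 0.834, -0.001], [0.006, -0.005, -1.0]]
force: [-8.6, -4.4, 8.5]
opening: 0.137
grasp_force: 30.0
```

>>> play_rows(
  motion=[
    [[0,0,0,0,0,0],[0,0,0,0,0,0]],
  ],
)

```text
time_s: 6.55
position: [0.5682, -0.0333, 0.0897]
tcp_rot: [[-0.832, 0.555, -0.007], [0.555, 0.832, -0.001], [0.006, -0.005, -1.0]]
force: [-8.8, -3.9, 8.7]
opening: 0.132
grasp_force: 30.0
```

>>> play_rows(
  motion=[
    [[0,0,0,0,0,0],[0,0,0,0,0,0],[0,0,-0.02,0,0,0],[0,0,-0.05,0,0,7],[0,0,-0.07,0,0,14],[0,0,-0.09,0,0,21],[0,0,-0.1,0,0,28],[0,0,-0.1,0,0,35]],
  ],
  fingers=0.04,
)

```text
time_s: 7.22
position: [0.5745, -0.0329, 0.1926]
tcp_rot: [[-0.356, 0.934, 0.008], [0.934, 0.356, -0.002], [-0.004, 0.007, -1.0]]
force: [0.3, 0.0, 0.3]
opening: 0.455
grasp_force: 0.0
```

Run:
```python
from h import *
from rig import bot,imaging,finder
imaging.capture('top');s=bot.read_state();d=imaging.capture('wrist');np.savez('w4.npz',**d)
print(s['position'],s['tcp_rot'].round(3).tolist(),s['opening'],s['force'],s['joint_positions'])
cv2.imwrite('pics/w4.png',cv2.resize(d['frame'][:,:,::-1],(800,600),interpolation=cv2.INTER_CUBIC))
print('head expected',project(d,[.5967,-.09,.1])*1.5625)
```

```text
[ 0.57371627 -0.03265459  0.19135537] [[-0.353, 0.936, 0.006], [0.936, 0.353, -0.001], [-0.003, 0.005, -1.0]] 0.4583518867727321 [ 0.52292332 -0.36380895  0.20129204] [-1.44089165e+01  2.96975340e+01  9.24764867e+01  3.21476761e-02
  5.74889715e+01 -3.50743796e+01]
head expected [[392.21054191 435.88975129]]
```

View pics/w4.png

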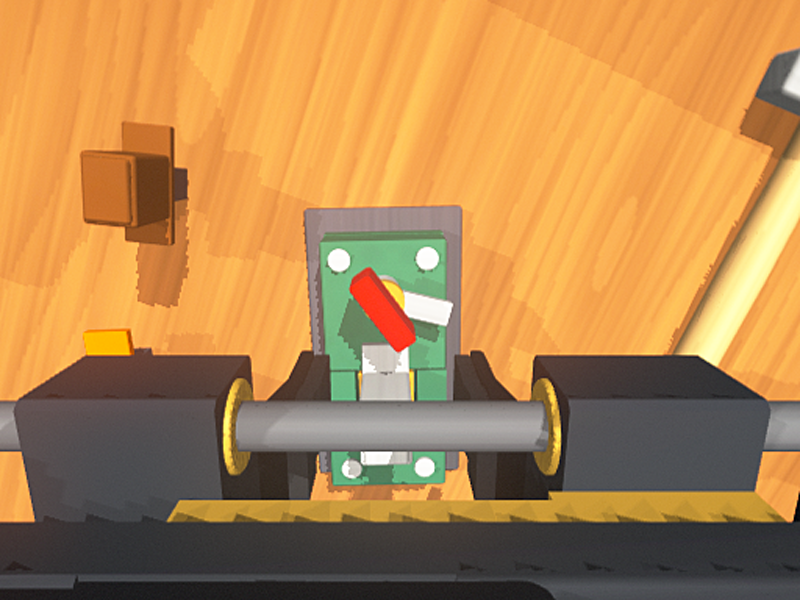

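The foot now points to the right at (430,307), well clear of the flange. The head is at about x=387 px against my prediction of 392. I'll work out the socket centre from the holder's corners.

Run:
```python
from h import *
d=np.load('w4.npz')
g=toplane(d,np.array([[321,241],[446,239],[334,485],[444,485]])/1.5625,.045)*1000;print(g.round(1).tolist())
a,b=(g[0]+g[1])/2,(g[2]+g[3])/2;u=(a-b)/np.linalg.norm(a-b);print('len',np.linalg.norm(a-b),'w',np.linalg.norm(g[0]-g[1]),np.linalg.norm(g[2]-g[3]),'ang',np.degrees(np.arctan2(u[1],u[0])),'socket',((a+b)/2-12*u).round(1))
f=toplane(d,np.array([[361,346],[408,345],[361,464],[410,464]])/1.5625,.056)*1000;print('flange',f.round(1).tolist(),f.mean(0))
```

```text
[[530.6, -22.5, 45.0], [593.4, 2.2, 45.0], [586.2, -162.5, 45.0], [649.5, -138.9, 45.0]]
len 151.24509376960887 w 67.55234150198491 67.52172840676279 ang 111.68073408476836 socket [594.4 -91.6  45. ]
flange [[570.3, -67.6, 56.0], [594.2, -58.1, 56.0], [595.0, -136.4, 56.0], [621.8, -126.4, 56.0]] [595.34872365 -97.11203098  56.        ]
```

>>> play_rows(
  motion=[
    [[-0.03,-0.001,0.0,0,0,-1],[-0.0625,-0.0014,0.0,0,0,-1],[-0.0625,-0.0014,0.03,0,0,-1],[-0.0625,-0.0014,0.06,0,0,-1],[-0.0625,-0.0014,0.07,0,0,-1],[-0.0625,-0.0014,0.07,0,0,-1]],
  ],
)

```text
time_s: 7.82
position: [0.5905, -0.0904, 0.116]
tcp_rot: [[-0.38, 0.925, -0.007], [0.925, 0.38, 0.003], [0.005, -0.006, -1.0]]
force: [-0.1, -0.3, 0.2]
opening: 0.46
grasp_force: 0.0
```

>>> play_rows(
  motion=[
    [[0,0,0,0,0,0],[0,0,0,0,0,0]],
  ],
)

```text
time_s: 7.98
position: [0.594, -0.0912, 0.1206]
tcp_rot: [[-0.379, 0.925, 0.002], [0.925, 0.379, -0.001], [-0.001, 0.002, -1.0]]
force: [0.3, -0.9, 0.8]
opening: 0.46
grasp_force: 0.0
```

>>> play_rows(
  motion=[
    [[0,0,0.012,0,0,0.5],[0,0,0.024,0,0,0.5],[0,0,0.036,0,0,0.5],[0,0,0.036,0,0,0.5],[0,0,0.036,0,0,0.5]],
  ],
)

```text
time_s: 8.4
position: [0.5921, -0.0909, 0.0823]
tcp_rot: [[-0.37, 0.929, -0.003], [0.929, 0.37, 0.001], [0.002, -0.002, -1.0]]
force: [0.4, 0.2, -0.5]
opening: 0.46
grasp_force: 0.0
```

>>> play_rows(
  motion=[
    [[0,0,0,0,0,0],[0,0,0,0,0,0],[0,0,0,0,0,0],[0,0,0,0,0,0],[0,0,0,0,0,0],[0,0,0,0,0,0]],
  ],
  fingers=0.0,
)

```text
time_s: 8.9
position: [0.5933, -0.0914, 0.084]
tcp_rot: [[-0.37, 0.929, 0.001], [0.929, 0.37, -0.0], [-0.001, 0.001, -1.0]]
force: [-0.6, -0.4, 1.7]
opening: 0.298
grasp_force: 30.0
```

>>> play_rows(
  motion=[
    [[0.0031,0,-0.0001,0,-3.5,0],[0.0063,0,0,0,-7,0],[0.0063,0,0,0,-7,0],[0.0031,0,-0.0006,0,-3.5,0],[0,0,-0.001,0,0,0]],
  ],
)

```text
time_s: 9.32
position: [0.5926, -0.0897, 0.0846]
tcp_rot: [[-0.373, 0.928, -0.002], [0.928, 0.373, 0.004], [0.005, -0.0, -1.0]]
force: [-1.0, 0.5, -6.5]
opening: 0.295
grasp_force: 30.0
```

Run:
```python
from rig import bot,imaging,finder
import numpy as np
s=bot.read_state();print(s['time_s'],s['position'],s['tcp_rot'].round(3).tolist(),s['force'],s['moment'],s['joint_positions'])
```

```text
9.3167 [ 0.59255307 -0.08970884  0.08463732] [[-0.373, 0.928, -0.002], [0.928, 0.373, 0.004], [0.005, -0.0, -1.0]] [-1.03864339  0.51134556 -6.49579689] [-0.14028424 -0.12897713 -0.04709009] [-19.38240302  40.24453876  92.57323726   0.27725498  47.3624346
 -41.45049231]
```

```bash
cat > rows.py <<'E'
import numpy as np,sys
# pose of TCP in upright frame (x towards nut, z down); th>0 leans to nut (wy=-th); h=rise mm
def pose(th,h):
    L=51.5+h/2;t=np.radians(th);return np.array([L*np.sin(t),-h+L*(1-np.cos(t))]),th
def rows(seq):
    p0,t0=pose(*seq[0]);a=np.radians(-t0)  # rotation about y by a: x axis=(cos a, -sin a) in (x,z)
    ex=np.array([np.cos(a),-np.sin(a)]);ez=np.array([np.sin(a),np.cos(a)])
    return [[round(float(ex@(p-p0))/1000,4),0,round(float(ez@(p-p0))/1000,4),0,round(-(t-t0),2),0] for p,t in (pose(*s) for s in seq[1:])]
E
python3 - <<'E'
from rows import rows
print(rows([(0,1),(-3.5,1.3),(-7,1.7),(-7,1.7)]))
print(rows([(-7,1.7)]+[(t,1.7+1.8*i/4) for i,t in enumerate([-3.5,0,3.5,7],1)]+[(7,3.5)]))
E
```

```text
[[-0.0032, 0, -0.0002, 0, 3.5, 0], [-0.0064, 0, -0.0003, 0, 7, 0], [-0.0064, 0, -0.0003, 0, 7, 0]]
[[0.0032, 0, -0.0004, 0, -3.5, 0], [0.0065, 0, -0.0005, 0, -7, 0], [0.0097, 0, -0.0005, 0, -10.5, 0], [0.013, 0, -0.0002, 0, -14, 0], [0.013, 0, -0.0002, 0, -14, 0]]
```

>>> play_rows(
  motion=[
    [[-0.0032,0,-0.0002,0,3.5,0],[-0.0064,0,-0.0003,0,7,0],[-0.0064,0,-0.0003,0,7,0]],
  ],
)

```text
time_s: 9.57
position: [0.5953, -0.0972, 0.0843]
tcp_rot: [[-0.363, 0.93, -0.047], [0.923, 0.366, 0.12], [0.129, 0.0, -0.992]]
force: [0.6, 3.1, -0.2]
opening: 0.298
grasp_force: 30.0
```

>>> play_rows(
  motion=[
    [[0.0032,0,-0.0004,0,-3.5,0],[0.0065,0,-0.0005,0,-7,0],[0.0097,0,-0.0005,0,-10.5,0],[0.013,0,-0.0002,0,-14,0],[0.013,0,-0.0002,0,-14,0]],
  ],
)

```text
time_s: 9.98
position: [0.5902, -0.0843, 0.0854]
tcp_rot: [[-0.371, 0.927, 0.047], [0.92, 0.374, -0.116], [-0.125, -0.0, -0.992]]
force: [2.6, -4.0, -11.7]
opening: 0.294
grasp_force: 30.0
```

Run:
```python
from rows import rows
h=3.5
for k in range(9):
    n=h+2.0
    print(k,h,rows([(7,h)]+[(t,h+(n-h)*(i+1)/8) for i,t in enumerate([3.5,0,-3.5,-7,-3.5,0,3.5,7])]));h=n
```

```text
0 3.5 [[-0.0033, 0, -0.0001, 0, 3.5, 0], [-0.0066, 0, -0.0001, 0, 7, 0], [-0.0098, 0, 0.0002, 0, 10.5, 0], [-0.0131, 0, 0.0006, 0, 14, 0], [-0.0099, 0, -0.0003, 0, 10.5, 0], [-0.0067, 0, -0.0011, 0, 7, 0], [-0.0034, 0, -0.0016, 0, 3.5, 0], [-0.0001, 0, -0.002, 0, 0, 0]]
1 5.5 [[-0.0033, 0, -0.0001, 0, 3.5, 0], [-0.0067, 0, -0.0001, 0, 7, 0], [-0.01, 0, 0.0002, 0, 10.5, 0], [-0.0133, 0, 0.0006, 0, 14, 0], [-0.0101, 0, -0.0003, 0, 10.5, 0], [-0.0068, 0, -0.0011, 0, 7, 0], [-0.0035, 0, -0.0016, 0, 3.5, 0], [-0.0001, 0, -0.002, 0, 0, 0]]
2 7.5 [[-0.0034, 0, -0.0001, 0, 3.5, 0], [-0.0068, 0, -0.0001, 0, 7, 0], [-0.0102, 0, 0.0002, 0, 10.5, 0], [-0.0135, 0, 0.0007, 0, 14, 0], [-0.0103, 0, -0.0003, 0, 10.5, 0], [-0.0069, 0, -0.0011, 0, 7, 0], [-0.0035, 0, -0.0016, 0, 3.5, 0], [-0.0001, 0, -0.002, 0, 0, 0]]
3 9.5 [[-0.0035, 0, -0.0001, 0, 3.5, 0], [-0.0069, 0, -0.0001, 0, 7, 0], [-0.0104, 0, 0.0002, 0, 10.5, 0], [-0.0138, 0, 0.0007, 0, 14, 0], [-0.0104, 0, -0.0003, 0, 10.5, 0], [-0.007, 0, -0.0011, 0, 7, 0], [-0.0036, 0, -0.0016, 0, 3.5, 0], [-0.0001, 0, -0.002, 0, 0, 0]]
4 11.5 [[-0.0035, 0
[... 627 characters left out ...]
0], [-0.0145, 0, 0.0008, 0, 14, 0], [-0.011, 0, -0.0002, 0, 10.5, 0], [-0.0074, 0, -0.001, 0, 7, 0], [-0.0038, 0, -0.0016, 0, 3.5, 0], [-0.0001, 0, -0.002, 0, 0, 0]]
7 17.5 [[-0.0037, 0, -0.0001, 0, 3.5, 0], [-0.0074, 0, -0.0, 0, 7, 0], [-0.0111, 0, 0.0003, 0, 10.5, 0], [-0.0148, 0, 0.0008, 0, 14, 0], [-0.0112, 0, -0.0002, 0, 10.5, 0], [-0.0075, 0, -0.001, 0, 7, 0], [-0.0038, 0, -0.0016, 0, 3.5, 0], [-0.0001, 0, -0.002, 0, 0, 0]]
8 19.5 [[-0.0038, 0, -0.0001, 0, 3.5, 0], [-0.0075, 0, -0.0, 0, 7, 0], [-0.0113, 0, 0.0003, 0, 10.5, 0], [-0.015, 0, 0.0008, 0, 14, 0], [-0.0114, 0, -0.0002, 0, 10.5, 0], [-0.0076, 0, -0.001, 0, 7, 0], [-0.0039, 0, -0.0016, 0, 3.5, 0], [-0.0001, 0, -0.002, 0, 0, 0]]
```

>>> play_rows(
  motion=[
    [[-0.0033,0,-0.0001,0,3.5,0],[-0.0066,0,-0.0001,0,7,0],[-0.0098,0,0.0002,0,10.5,0],[-0.0131,0,0.0006,0,14,0],[-0.0099,0,-0.0003,0,10.5,0],[-0.0067,0,-0.0011,0,7,0],[-0.0034,0,-0.0016,0,3.5,0],[-0.0001,0,-0.002,0,0,0]],
  ],
)

```text
time_s: 10.65
position: [0.5912, -0.0864, 0.0875]
tcp_rot: [[-0.367, 0.929, 0.048], [0.921, 0.371, -0.117], [-0.126, 0.001, -0.992]]
force: [3.1, -5.7, -15.0]
opening: 0.295
grasp_force: 30.0
```

Run:
```python
from rig import bot,imaging
import cv2,numpy as np
s=bot.read_state();d=imaging.capture('scene');print(s['position'],s['force'])
a=np.load('scene0.npz')['frame'];f=d['frame']
c=np.vstack([a[165:260,180:270],f[165:260,180:270]]);c=np.hstack([a[165:260,180:270],f[165:260,180:270]])
cv2.imwrite('pics/s1.png',cv2.resize(c[:,:,::-1],(800,422),interpolation=cv2.INTER_CUBIC))
```

```text
[ 0.59119866 -0.08640542  0.08750928] [  3.14602806  -5.70699863 -14.9585156 ]
```

View pics/s1.png

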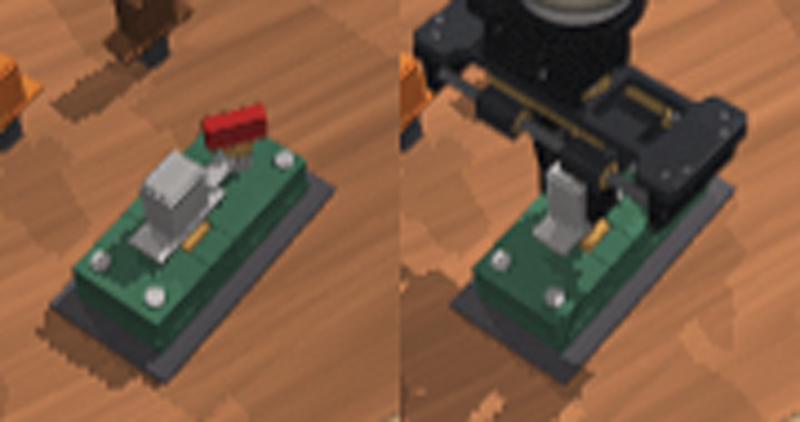

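>>> play_rows(
  motion=[
    [[-0.0033,0,0.0001,0,3.5,0],[-0.0067,0,0.0002,0,7,0],[-0.01,0,0.0006,0,10.5,0],[-0.0133,0,0.0011,0,14,0],[-0.0101,0,0.0002,0,10.5,0],[-0.0068,0,-0.0006,0,7,0],[-0.0035,0,-0.0011,0,3.5,0],[-0.0001,0,-0.0014,0,0,0]],
  ],
)

```text
time_s: 11.37
position: [0.5912, -0.0864, 0.0893]
tcp_rot: [[-0.367, 0.929, 0.048], [0.922, 0.37, -0.116], [-0.126, 0.001, -0.992]]
force: [1.3, -5.8, -12.1]
opening: 0.295
grasp_force: 30.0
```

>>> play_rows(
  motion=[
    [[-0.0034,0,-0.0001,0,3.5,0],[-0.0068,0,-0.0001,0,7,0],[-0.0102,0,0.0002,0,10.5,0],[-0.0135,0,0.0007,0,14,0],[-0.0103,0,-0.0003,0,10.5,0],[-0.0069,0,-0.0011,0,7,0],[-0.0035,0,-0.0016,0,3.5,0],[-0.0001,0,-0.002,0,0,0]],
  ],
)

```text
time_s: 12.03
position: [0.591, -0.0861, 0.091]
tcp_rot: [[-0.367, 0.929, 0.047], [0.922, 0.37, -0.116], [-0.125, 0.001, -0.992]]
force: [2.7, -5.6, -13.7]
opening: 0.296
grasp_force: 30.0
```

>>> play_rows(
  motion=[
    [[-0.0035,0,-0.0001,0,3.5,0],[-0.0069,0,-0.0001,0,7,0],[-0.0104,0,0.0002,0,10.5,0],[-0.0138,0,0.0007,0,14,0],[-0.0104,0,-0.0003,0,10.5,0],[-0.007,0,-0.0011,0,7,0],[-0.0036,0,-0.0016,0,3.5,0],[-0.0001,0,-0.002,0,0,0]],
  ],
)

```text
time_s: 12.7
position: [0.591, -0.0859, 0.093]
tcp_rot: [[-0.367, 0.929, 0.047], [0.922, 0.37, -0.116], [-0.125, 0.001, -0.992]]
force: [2.7, -5.9, -14.7]
opening: 0.297
grasp_force: 30.0
```

>>> play_rows(
  motion=[
    [[-0.0035,0,-0.0001,0,3.5,0],[-0.007,0,-0.0001,0,7,0],[-0.0105,0,0.0002,0,10.5,0],[-0.014,0,0.0007,0,14,0],[-0.0106,0,-0.0003,0,10.5,0],[-0.0072,0,-0.0011,0,7,0],[-0.0037,0,-0.0016,0,3.5,0],[-0.0001,0,-0.002,0,0,0]],
  ],
)

```text
time_s: 13.37
position: [0.5909, -0.0857, 0.095]
tcp_rot: [[-0.367, 0.929, 0.047], [0.922, 0.37, -0.116], [-0.125, 0.001, -0.992]]
force: [2.4, -5.9, -14.0]
opening: 0.299
grasp_force: 30.0
```

>>> play_rows(
  motion=[
    [[-0.0036,0,-0.0001,0,3.5,0],[-0.0072,0,-0.0001,0,7,0],[-0.0107,0,0.0002,0,10.5,0],[-0.0143,0,0.0007,0,14,0],[-0.0108,0,-0.0003,0,10.5,0],[-0.0073,0,-0.0011,0,7,0],[-0.0037,0,-0.0016,0,3.5,0],[-0.0001,0,-0.002,0,0,0]],
  ],
)

```text
time_s: 14.03
position: [0.5908, -0.0856, 0.0969]
tcp_rot: [[-0.367, 0.929, 0.047], [0.922, 0.37, -0.116], [-0.125, 0.001, -0.992]]
force: [3.4, -5.1, -14.7]
opening: 0.297
grasp_force: 30.0
```

Run:
```python
from rig import bot,imaging
import cv2,numpy as np
s=bot.read_state();d=imaging.capture('scene');print(s['position'],s['force'])
a=np.load('scene0.npz')['frame'];f=d['frame']
c=np.hstack([a[165:260,180:270],f[165:260,180:270]])
cv2.imwrite('pics/s2.png',cv2.resize(c[:,:,::-1],(800,422),interpolation=cv2.INTER_CUBIC))
```

```text
[ 0.5907874  -0.08556184  0.09692512] [  3.41346772  -5.14212889 -14.69098402]
```

View pics/s2.png

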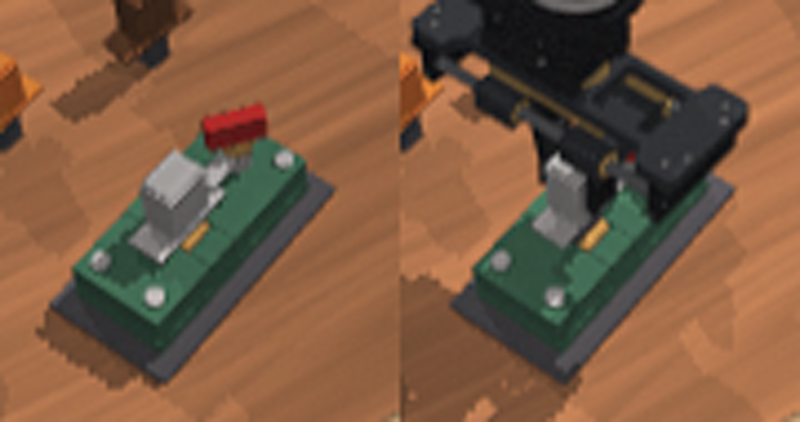

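The holder is still flat on its plate and the stake is rising: its flange is now clearly above the green top at about (560,225).

>>> play_rows(
  motion=[
    [[-0.0036,0,-0.0001,0,3.5,0],[-0.0073,0,-0.0001,0,7,0],[-0.0109,0,0.0003,0,10.5,0],[-0.0145,0,0.0008,0,14,0],[-0.011,0,-0.0002,0,10.5,0],[-0.0074,0,-0.001,0,7,0],[-0.0038,0,-0.0016,0,3.5,0],[-0.0001,0,-0.002,0,0,0]],
  ],
)

```text
time_s: 14.75
position: [0.5908, -0.0856, 0.0991]
tcp_rot: [[-0.367, 0.929, 0.047], [0.922, 0.37, -0.116], [-0.125, 0.001, -0.992]]
force: [3.3, -7.4, -12.4]
opening: 0.297
grasp_force: 30.0
```

>>> play_rows(
  motion=[
    [[-0.0037,0,-0.0001,0,3.5,0],[-0.0074,0,0,0,7,0],[-0.0111,0,0.0003,0,10.5,0],[-0.0148,0,0.0008,0,14,0],[-0.0112,0,-0.0002,0,10.5,0],[-0.0075,0,-0.001,0,7,0],[-0.0038,0,-0.0016,0,3.5,0],[-0.0001,0,-0.002,0,0,0]],
  ],
)

```text
time_s: 15.42
position: [0.5907, -0.0853, 0.101]
tcp_rot: [[-0.367, 0.929, 0.047], [0.922, 0.37, -0.115], [-0.124, 0.001, -0.992]]
force: [1.8, -5.0, -14.0]
opening: 0.3
grasp_force: 30.0
```

>>> play_rows(
  motion=[
    [[-0.0038,0,-0.0001,0,3.5,0],[-0.0075,0,0,0,7,0],[-0.0113,0,0.0003,0,10.5,0],[-0.015,0,0.0008,0,14,0],[-0.0114,0,-0.0002,0,10.5,0],[-0.0076,0,-0.001,0,7,0],[-0.0039,0,-0.0016,0,3.5,0],[-0.0001,0,-0.002,0,0,0]],
  ],
)

```text
time_s: 16.08
position: [0.5906, -0.0851, 0.103]
tcp_rot: [[-0.367, 0.929, 0.047], [0.922, 0.37, -0.115], [-0.124, 0.001, -0.992]]
force: [3.4, -5.1, -14.2]
opening: 0.297
grasp_force: 30.0
```

>>> play_rows(
  motion=[
    [[-0.0038,0,-0.0001,0,3.5,0],[-0.0076,0,0,0,7,0],[-0.0114,0,0.0003,0,10.5,0],[-0.0152,0,0.0008,0,14,0],[-0.0115,0,-0.0002,0,10.5,0],[-0.0077,0,-0.001,0,7,0],[-0.0039,0,-0.0016,0,3.5,0],[-0.0001,0,-0.002,0,0,0]],
  ],
)

```text
time_s: 16.75
position: [0.5905, -0.085, 0.1049]
tcp_rot: [[-0.367, 0.929, 0.047], [0.922, 0.37, -0.115], [-0.124, 0.001, -0.992]]
force: [3.3, -5.0, -14.6]
opening: 0.299
grasp_force: 30.0
```

>>> play_rows(
  motion=[
    [[-0.0038,0,-0.0001,0,3.5,0],[-0.0077,0,0,0,7,0],[-0.0115,0,0.0003,0,10.5,0],[-0.0154,0,0.0008,0,14,0],[-0.0116,0,-0.0002,0,10.5,0],[-0.0078,0,-0.001,0,7,0],[-0.0039,0,-0.0016,0,3.5,0],[-0.0001,0,-0.002,0,0,0]],
  ],
)

```text
time_s: 17.42
position: [0.5904, -0.0848, 0.1069]
tcp_rot: [[-0.367, 0.929, 0.046], [0.922, 0.37, -0.115], [-0.124, 0.001, -0.992]]
force: [2.6, -4.9, -14.5]
opening: 0.297
grasp_force: 30.0
```

>>> play_rows(
  motion=[
    [[-0.0038,0,-0.0001,0,3.5,0],[-0.0077,0,0,0,7,0],[-0.0115,0,0.0003,0,10.5,0],[-0.0154,0,0.0008,0,14,0],[-0.0116,0,-0.0002,0,10.5,0],[-0.0078,0,-0.001,0,7,0],[-0.0039,0,-0.0016,0,3.5,0],[-0.0001,0,-0.002,0,0,0]],
  ],
)

```text
time_s: 18.08
position: [0.5904, -0.0847, 0.1088]
tcp_rot: [[-0.367, 0.929, 0.047], [0.922, 0.37, -0.115], [-0.124, 0.001, -0.992]]
force: [2.9, -4.1, -14.9]
opening: 0.297
grasp_force: 30.0
```

Run:
```python
from rig import bot,imaging
import cv2,numpy as np
d=imaging.capture('scene');f=d['frame']
a=cv2.imread('pics/s2.png')[:,400:]
b=cv2.resize(f[165:260,180:270][:,:,::-1],(400,422),interpolation=cv2.INTER_CUBIC)
cv2.imwrite('pics/s3.png',np.hstack([a,b]))
```

```text
(no output)
```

View pics/s3.png

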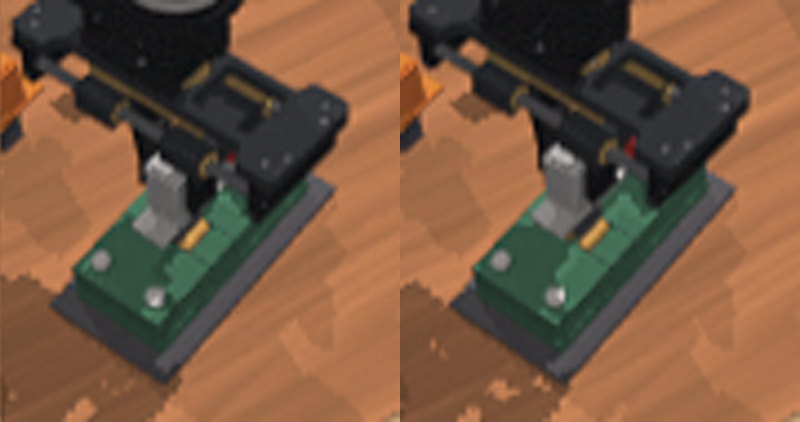

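The holder is flat and the stake is higher, but perhaps by less than the gripper has risen. I'll measure the slip by template matching, since the lean is the same in both pictures.

Run:
```python
from h import *
d=np.load('scene0.npz')
p=project(d,[[.592,-.086,.07],[.592,-.086,.08]])*4.44;print('px per 10mm rise',p[1]-p[0])
A=cv2.imread('pics/s1.png')[:,400:];B,C=[cv2.imread('pics/s3.png')[:,i:i+400] for i in (0,400)]
for n,(x0,x1,y0,y1) in {'head+flange':(130,190,150,250),'head':(143,188,150,200),'flange':(130,185,195,250),'hand':(20,120,20,120),'bolt':(80,180,240,310)}.items():
    for m,S,T in (('s1-s2',B,A),('s2-s3',B,C)):
        r=cv2.matchTemplate(T,S[y0:y1,x0:x1],cv2.TM_CCOEFF_NORMED);_,v,_,l=cv2.minMaxLoc(r);print(n,m,l[0]-x0,l[1]-y0,round(v,2))
```

```text
px per 10mm rise [-1.29639071 -9.02059688]
head+flange s1-s2 0 8 0.91
head+flange s2-s3 0 -10 0.9
head s1-s2 0 9 0.96
head s2-s3 0 -11 0.96
flange s1-s2 0 7 0.85
flange s2-s3 1 -7 0.86
hand s1-s2 1 10 0.95
hand s2-s3 -1 -13 0.95
bolt s1-s2 1 0 0.87
bolt s2-s3 1 -1 0.87
```

No real slip: the stake follows the hand, and the holder's bolts haven't shifted. I'll keep rocking for the last few millimetres.

>>> play_rows(
  motion=[
    [[-0.0038,0,-0.0001,0,3.5,0],[-0.0077,0,0,0,7,0],[-0.0115,0,0.0003,0,10.5,0],[-0.0154,0,0.0008,0,14,0],[-0.0116,0,-0.0002,0,10.5,0],[-0.0078,0,-0.001,0,7,0],[-0.0039,0,-0.0016,0,3.5,0],[-0.0001,0,-0.002,0,0,0]],
  ],
)

```text
time_s: 18.8
position: [0.5905, -0.0849, 0.111]
tcp_rot: [[-0.367, 0.929, 0.046], [0.922, 0.37, -0.115], [-0.124, 0.001, -0.992]]
force: [3.3, -5.4, -15.4]
opening: 0.291
grasp_force: 30.0
```

>>> play_rows(
  motion=[
    [[-0.0038,0,-0.0001,0,3.5,0],[-0.0077,0,0,0,7,0],[-0.0115,0,0.0003,0,10.5,0],[-0.0154,0,0.0008,0,14,0],[-0.0116,0,-0.0002,0,10.5,0],[-0.0078,0,-0.001,0,7,0],[-0.0039,0,-0.0016,0,3.5,0],[-0.0001,0,-0.002,0,0,0]],
  ],
)

```text
time_s: 19.47
position: [0.5892, -0.0834, 0.1136]
tcp_rot: [[-0.367, 0.929, 0.044], [0.922, 0.369, -0.113], [-0.121, -0.001, -0.993]]
force: [0.4, -1.2, -4.1]
opening: 0.294
grasp_force: 30.0
```

>>> play_rows(
  motion=[
    [[-0.0007,0,-0.005,0,0,0],[-0.0012,0,-0.01,0,0,0],[-0.0055,0,-0.0125,0,3.5,0],[-0.0098,0,-0.0134,0,7,0],[-0.0098,0,-0.0134,0,7,0],[-0.0098,0,-0.0134,0,7,0],[-0.0098,0,-0.0134,0,7,0],[-0.0098,0,-0.0134,0,7,0]],
  ],
)

```text
time_s: 20.13
position: [0.592, -0.0904, 0.1282]
tcp_rot: [[-0.37, 0.929, -0.001], [0.929, 0.37, 0.001], [0.001, -0.001, -1.0]]
force: [-0.3, -0.2, -4.3]
opening: 0.3
grasp_force: 30.0
```

Run:
```python
from h import *
from rig import bot,imaging,finder
s=bot.read_state();d=imaging.capture('scene');print(s['position'],s['tcp_rot'].round(3).tolist(),s['force'],s['qvel'])
f=cv2.resize(d['frame'][165:260,180:270][:,:,::-1],(720,760)[:2],interpolation=cv2.INTER_CUBIC)[160:]
f=f.copy();u=np.array([-.3695,.929]);v=np.array([.929,.3695]);so=np.array([.5944,-.0916])
def box(zc,hx,hy,c):
    p=[[*(so+a*hx*v+b*hy*u),zc] for a,b in [(-1,-1),(1,-1),(1,1),(-1,1)]]
    q=(project(d,p)-[180,165])*8-[0,160];cv2.polylines(f,[q.astype(np.int32)],True,c,1)
z=s['position'][2]-.064
box(z,.009,.009,(0,255,255));box(z+.03,.013,.032,(255,0,255));box(.045,.035,.088,(255,255,0))
cv2.imwrite('pics/s4.png',f)
```

```text
[ 0.59203085 -0.09040926  0.12824112] [[-0.37, 0.929, -0.001], [0.929, 0.37, 0.001], [0.001, -0.001, -1.0]] [-0.3202868  -0.19623903 -4.27547853] [ 0.56831657  0.02898751  0.21079054 -0.12674625 -0.22551213  0.03190091]
```

View pics/s4.png

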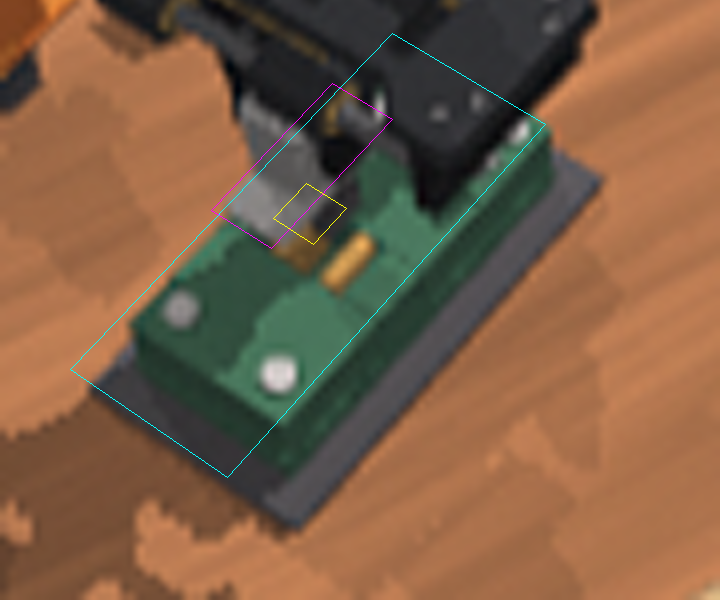

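The stake hangs upright and free, with a force of about -4 N, which is roughly its weight. Its underside is about 15 to 19 mm above the mouth. The holder is flat on its plate, with its brass cheeks showing at (300,255). I'll let it settle, then hand in.

>>> play_rows(
  motion=[
    [[0,0,0,0,0,0],[0,0,0,0,0,0],[0,0,0,0,0,0],[0,0,0,0,0,0]],
  ],
)

```text
time_s: 20.52
position: [0.5928, -0.0906, 0.1285]
tcp_rot: [[-0.37, 0.929, -0.0], [0.929, 0.37, 0.0], [0.0, -0.0, -1.0]]
force: [-0.2, 0.1, -3.9]
opening: 0.298
grasp_force: 30.0
```

```bash
python3 -c "
from rig import bot
print(bot.hand_in())"
```

```text
the job is handed in; nothing more can be done
None
```

I turned the nut to about 1.3 rad, rocked the stake free with the holder staying down, and handed in at 20.5 s with the stake held upright about 15 to 19 mm above the empty socket; hand-in returned no verdict.

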